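# Slide a kit carton up the dock ramp and behind its lip

### The job

Square the small white kit carton up in front of the blue-sided dock with a short side leading, then push it up the ramp, sliding and not lifted, until its rear edge drops behind the lip, and press it home on the sprung end stop gently but firmly, with about 10 N and never over 20 N, for half a second. Leave it sitting flat behind the lip, and leave the amber bottle and the red-capped jar where they stand.

Things in the scene. Friction and masses are not known exactly. Their poses are not given: they have to be found in the camera images.
- kit_center (a point): Centre (22.5 mm above the underside) of the loose kit carton: closed white box with a coloured band, 65 mm (its x) by 90 mm (its y) by 45 mm high (z up), 0.3 to 0.65 kg. Starts on the bench before the ramp, up to 0.3 rad askew and 45 mm off to a side. Its 90 mm length goes up the ramp, its y along the dock's x.
- kit: The same kit carton; origin at the centre of its underside, same axes.
- dock: Kit dock fixed to the bench: smooth metal ramp between low blue side guides. Origin: middle of the ramp's foot at bench height; x horizontally up the ramp (pushing direction), y to the left, z up. The ramp starts flush with the bench at x=0 and rises 12 degrees to its crest. Channel 73 mm wide (y +-36.5) from x=18 mm on; from x=-9 to 18 mm the guides (26 mm high) flare out to y +-50.
- lip (a point): Middle of the ramp's crest (yellow stripe), at dock x=110, z=23.4 mm; axes as the dock. Behind it the lip: a step 7 mm down to a level grey bed, lip face at dock x=110 to 111 mm. Guides stand 20 mm above ramp and crest. A carton pushed from behind tips on to the bed as its middle passes the crest; its rear edge drops once its rear face is past the lip face.
- end_stop: End stop fixed on the far end of the bed: dark bracket with a black rubber pad, 50 mm wide, 32 mm high, on adjusting screws. Origin 93 to 97 mm behind the crest, at bed height; x along the dock's x. The pad's resting face is set 0 to 20 mm beyond the origin, a setting that is not measured: find it by touch. The pad is sprung, 8 N per mm along x, and goes solid after 5 mm.
- amber_center (a point): Centre, half-way up, of a brown bottle with black cap, 48 mm across, 96 mm high, standing beside the dock. Not to be moved.
- red_jar_center (a point): Centre, half-way up, of a clear jar with red lid, 68 mm across, 97 mm high, standing beside the dock. Not to be moved.
Not all that is in view belongs to the job. What is shaped like the kit but pink is not meant.

How it is judged:
By the outcome, as a careful person would: the job done as asked, in the order asked, and still so for the second after the job is handed in, with the robot touching nothing.
It also fails if it takes over 59 s, if anything falls off the work surface, if the arm or the gripper's body presses on something with over 40 N, if the wrist force passes 120 N, or if a joint passes its speed limit or range.

### The arm

A 6-joint arm with a two-finger parallel gripper is mounted at the origin on a cart in front of the work surface, level with it; the furniture and walls round the work are solid. World frame = base frame: x ahead of the robot, y to its left, z up, the work surface at z = 0. Lengths are in m, angles in rad, forces in N, time in s.
With the tool pointing down it reaches from about 0.35 to 0.975 m from the base axis. Payload 4.9 kg.
Tool frame: the origin (TCP) lies at the very end of the fingers, on their centre line; the grasp point (between the pads) lies 19 mm behind it; z points along the fingers, y is the direction in which the jaws open and shut (so a half turn about z gives the same grasp; the last joint's range is limited). The gripper opens to 85 mm and grips with 20 to 120 N. Pads are 22 mm wide; open, the fingers measure 114 mm over their backs; the gripper's body (76 mm by 85 mm) begins 54 mm behind the grasp point. The pads swing forward as they close: fully open they stand 13 mm farther back than shut.
Start: joints at [-1.453, 0.053, 1.613, -0, 1.476, -0.119], TCP at [0.147, -0.608, 0.231] pointing down, gripper open.
Joint ranges: [-3.01, 3.01], [-1.01, 2.22], [0.06, 2.58], [-1.02, 4.17], [0.09, 2.62], [-3.14, 3.14]. Speed limits (rad/s): [2.57, 2.57, 3.14, 3.14, 3.14, 3.14].

### API

Orientations are given as a unit quaternion [w, x, y, z].
In Python, from plant import state, grab_frame, camera_model, job_done, search_frame, masks_of, place_of gives the robot as it stands.
- The arm moves only by the tool drive_tool, never from a script. Its argument "series" is a list of rows, each a list of 2 entries, a list of its own where there are three numbers: the shift along the world's x, y, z in m, then the turn, a rotation vector about the world's x, y, z in degrees. A call has 1 to 8 rows; each row is the pose to reach, as a shift and turn from the pose commanded when the call began; what a row does not reach only later rows make up. A row lasts 1/10 s, in which the tool goes at most 50 mm and 8.59 degrees, less where a joint would pass 70% of its speed; a pose out of reach is approached as far as the arm can. A call with a gripper value outside its range is refused whole. "fingers" is the closure, from -1 (fully open) to 1 (shut), so that 0 is half open, set as the call begins (left out, the last holds). The fingers move at their own pace and stop on an object; the grip force is fixed at half the most. Time passes only in rows, so rows that repeat a pose let the fingers close. It gives the time, the measured TCP pose, the force and the opening at its end, in the units of the state.
- state(): the state, without advancing time (a new reading comes with each control period).
- grab_frame(name): name is "scene" or "top"; returns the picture (384x512x3 uint8, red, green, blue); there is no depth.
- camera_model(name): a dict with "fovy" (degrees; the focal length in pixels is half the picture's height over the tangent of half this angle, whatever the lens; pixels are square), "cx", "cy" (the principal point, pixels), "rvec" (rotation vector, rad) and "tvec" (3), from world to camera coordinates, as OpenCV has them. Camera axes: x right, y down, z forward; pixel columns grow to the right and rows downward; lengths in m; the calibration is good to about 2 mm. A picture is of the moment at which its call begins. camera_model takes no time and is no camera call.
- job_done(): hands the job in, once; it reports no verdict.
Trained networks look in the newest picture that a camera, given by its name, has taken for a name from the list of things; names that differ only in an ending like _2 or _b are one class to them, and where a whole thing is asked for, a point or a joint stands for the part that bears it (a point fixed in the world has none). Each returns a list of dicts, best first, with "confidence" (0 to 1); they miss things now and then, are a little off and sometimes report something else, mostly with a low value. They report only what shows in the picture. A call takes as long as a camera call. They do not tell look-alikes from the thing itself.
- search_frame(camera, name): "location" ([x, y, z] in m, in world coordinates, good to about 4 mm: the middle of the surface that is visible of it).
- masks_of(camera, name): "pixels" (384x512 bool, what is visible of it).
- place_of(camera, name): "location" ([x, y, z] in m, in world coordinates, good to about 4 mm: a listed point, or the origin of a listed thing).
The state is a dict: "time": time; "joint_pos": joint angles; "joint_vel": joint speeds; "joint_efforts": joint torques, N m; "tool_pos": TCP position; "tool_rot": TCP orientation; "contact_force": force on the tool from outside, world axes, zero at the start; "ft_torque": the same for the moment, N m; "gripper_width": opening from 0.0 (shut) to 1.0 (fully open).
Only numpy, scipy, OpenCV 4.12 (cv2) and the standard library are available. Lean on these libraries where they do the work, as an engineer would, in place of code of your own. Each camera call takes 0.05 s, during which the arm holds its last target.

## Working session

There is one attempt and no reset: what is moved stays moved. The work goes in short steps, Python scripts to look and compute and a tool call to move; the robot and the scene stay as the last step left them, time stands still between calls to the robot, and variables do not carry over. Pictures are saved under pics/ and viewed, and the job is handed in when it is done.

Besides the shell and the picture viewer there is one more tool, called after "Request:" as a command line: name --argument value ..., lists and objects as JSON in quotes. drive_tool: Moves the arm, as the interface text tells. Its arguments: {"type":"object","properties":{"series":{"type":"array","items":{"type":"array"}},"fingers":{"type":"number"}},"required":["series"]}

```bash
mkdir -p pics; ls; python3 - <<'E'
from plant import *
import cv2,numpy as np
print(state())
for c in ("scene","top"):
    im=grab_frame(c); cv2.imwrite(f"pics/{c}0.png",im[:,:,::-1])
    print(c,camera_model(c))
    for n in ("kit","dock","lip","end_stop","kit_center","amber_center","red_jar_center"):
        print(n,[(np.round(d["location"],4),round(d["confidence"],2)) for d in place_of(c,n)][:3])
print(state()["time"])
E
```

```text
pics
{'time': 0.0, 'joint_pos': array([-1.45301905e+00,  5.33539502e-02,  1.61430460e+00, -2.37938908e-05,
        1.47602495e+00, -1.19015367e-01]), 'joint_vel': array([ 0.00053388,  0.00144508, -0.00059588,  0.00136817, -0.00220642,
        0.00041199]), 'joint_efforts': array([-9.22086401e-04, -3.93678117e+01, -3.70177960e+01, -1.74613215e-04,
        7.01381417e-03,  2.50933780e-06]), 'tool_pos': array([ 0.14652564, -0.60692793,  0.23005851]), 'tool_rot': array([-1.04543008e-03,  9.92998662e-01,  1.18120973e-01, -1.11952078e-05]), 'contact_force': array([-0.06221438, -1.236939  ,  0.35107628]), 'ft_torque': array([-0.0298046 , -0.00097475, -0.0076286 ]), 'gripper_width': 0.9986511910073343}
scene {'fovy': 48.033546465648655, 'cx': 252.49136128725874, 'cy': 186.52062426436038, 'rvec': array([ 0.72899327, -2.6859427 ,  0.9793286 ]), 'tvec': array([0.37918285, 0.37028068, 0.91530673])}
kit [(array([ 5.062e-01, -3.531e-01,  1.000e-04]), 0.95), (array([ 0.3561, -0.1627,  0.0031]), 0.87), (array([ 0.3689, -0.3237, -0.0012]), 0.81)]
dock [(array([ 0.5161, -0.248 , -0.0009]), 0.57)]
lip 
[... 550 characters left out ...]
46])}
kit [(array([ 0.6309, -0.4344, -0.0046]), 0.92), (array([ 0.3573, -0.1653, -0.0005]), 0.87), (array([ 3.679e-01, -3.249e-01, -1.000e-04]), 0.68)]
dock [(array([ 0.5174, -0.2477,  0.0042]), 0.86)]
lip [(array([ 0.509 , -0.1314,  0.0287]), 0.58)]
end_stop [(array([ 0.5   , -0.0392,  0.0161]), 0.59), (array([ 0.679 , -0.1073,  0.0523]), 0.4)]
kit_center [(array([ 0.634 , -0.4366,  0.0222]), 0.9), (array([ 0.3694, -0.3219,  0.0246]), 0.72), (array([ 0.3551, -0.1684,  0.0176]), 0.68)]
amber_center [(array([ 0.6893, -0.2631,  0.0461]), 0.67), (array([ 0.6775, -0.1067,  0.0515]), 0.32)]
red_jar_center [(array([ 0.6803, -0.1059,  0.049 ]), 0.78), (array([ 0.5029, -0.1361,  0.0267]), 0.33)]
0.8
```

View pics/scene0.png

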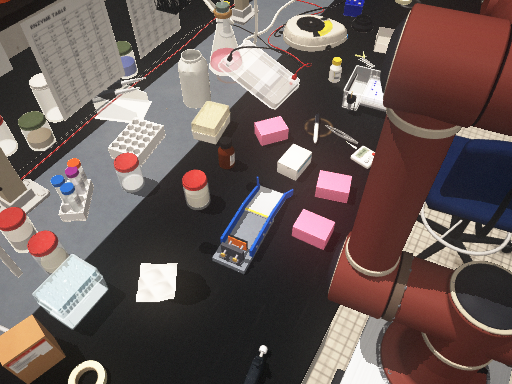

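View pics/top0.png

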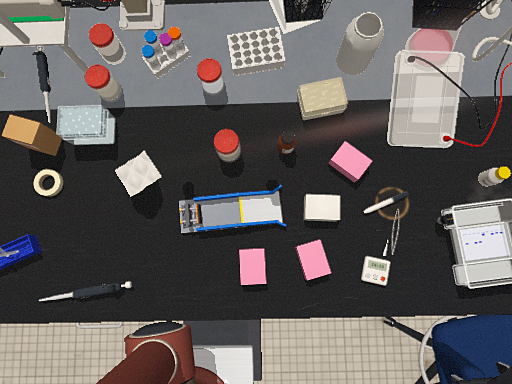

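The white carton shows at top pixel (322,208) and scene pixel (294,160). The three pink boxes are decoys. The dock runs from about (283,207) to (180,216) in the top view. Next I'll overlay projected models to refine the poses.

```bash
cat > h.py <<'E'
import numpy as np,cv2
from plant import *
def proj(c,P):
    m=camera_model(c); f=192/np.tan(np.radians(m["fovy"])/2)
    K=np.array([[f,0,m["cx"]],[0,f,m["cy"]],[0,0,1.]])
    return cv2.projectPoints(np.asarray(P,float).reshape(-1,1,3),m["rvec"],m["tvec"],K,None)[0].reshape(-1,2)
def T(pose,P): # pose x,y,yaw ; local->world
    x,y,a=pose; P=np.atleast_2d(np.asarray(P,float)); c,s=np.cos(a),np.sin(a)
    return np.c_[x+c*P[:,0]-s*P[:,1], y+s*P[:,0]+c*P[:,1], P[:,2]]
def box(hx,hy,h):
    return [[sx*hx,sy*hy,z] for z in (0,h) for sx,sy in((-1,-1),(1,-1),(1,1),(-1,1))]
def crop(c,im,cen,half,scale,segs,fn):
    u0,v0=int(cen[0]-half[0]),int(cen[1]-half[1])
    cr=im[v0:v0+2*half[1],u0:u0+2*half[0],::-1]
    cr=cv2.resize(cr,None,fx=scale,fy=scale,interpolation=cv2.INTER_CUBIC)
    for A,B,col in segs:
        p=(proj(c,[A,B])-[u0,v0]+.5)*scale
        cv2.line(cr,tuple(int(t) for t in p[0]),tuple(int(t) for t in p[1]),col,1,cv2.LINE_AA)
    cv2.imwrite(fn,cr)
def boxsegs(pose,hx,hy,h,col):
    W=T(pose,box(hx,hy,h)); s=[]
    for i in range(4): s+= [(W[i],W[(i+1)%4],col),(W[4+i],W[4+(i+1)%4],col),(W[i],W[i+4],col)]
    return s
def docksegs(pose,col=(0,255,0)):
    L=[]
    z=lambda x:max(0,x)*np.tan(np.radians(12))
    for s in(-1,1):
        L+=[([.018,s*.0365,z(.018)],[.11,s*.0365,.0234]),([.11,s*.0365,.0434],[.2,s*.0365,.0434]),([-.009,s*.05,.026],[.018,s*.0365,.026])]
    L+=[([.11,-.0365,.0234],[.11,.0365,.0234]),([0,-.045,0],[0,.045,0])]
    return [(T(pose,a)[0],T(pose,b)[0],col) for a,b in L]
E
cat > fit.py <<'E'
from h import *
from scipy.optimize import least_squares
out=[]
masks={}
for c in("top","scene"):
    im=cv2.imread(f"pics/{c}0.png")[:,:,::-1]
    # white blob near kit
    p=proj(c,[[.506,-.353,.03]])[0].astype(int)
    m=((im.min(2)>70)&(im.max(2).astype(int)-im.min(2)<60)).astype(np.uint8)
    n,l,st,ce=cv2.connectedComponentsWithStats(m)
    k=l[p[1],p[0]]; print(c,p,st[k],ce[k]); masks[c]=(l==k).astype(np.uint8)
def sil(c,pose,S=8):
    H=cv2.convexHull(proj(c,T(pose,box(.0325,.045,.045))).astype(np.float32)).reshape(-1,2)
    return H
def dist(c):
    cn=max(cv2.findContours(masks[c],cv2.RETR_EXTERNAL,cv2.CHAIN_APPROX_NONE)[0],key=len)
    return cv2.convexHull(cn).reshape(-1,2).astype(float),cn.reshape(-1,2).astype(float)
C={c:dist(c)[1] for c in masks}
def res(p):
    r=[]
    for c in C:
        H=sil(c,p)
        r+=[cv2.pointPolygonTest(H,(float(q[0]),float(q[1])),True)-.5 for q in C[c]]
    return np.array(r)
best=min((least_squares(res,[.506,-.353,a],loss="soft_l1") for a in(-.4,-.2,0,.2,.4)),key=lambda s:s.cost)
print(best.x,best.cost/len(best.fun))
kp=best.x
dp=(.5165,-.248,np.pi/2+.07)
for c,cen in(("top",(250,210)),("scene",(265,205))):
    im=cv2.imread(f"pics/{c}0.png")[:,:,::-1]
    crop(c,im,cen,(95,70),4,docksegs(dp)+boxsegs(kp,.0325,.045,.045,(0,0,255)),f"pics/{c}_f1.png")
    crop(c,im,cen,(95,70),4,[],f"pics/{c}_r1.png")
E
python3 fit.py
```

```text
top [321 208] [304 194  37  28 980] [321.93469388 207.09183673]
scene [294 160] [277 143  35  38 858] [293.88811189 161.44289044]
[ 5.09334985e-01 -3.54630931e-01 -2.91616662e-05] 0.1542149292900547
```

View pics/top_f1.png

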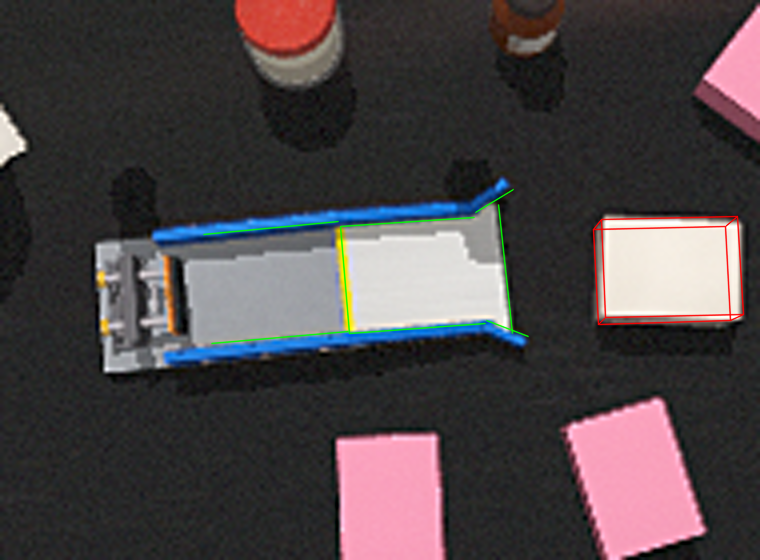

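View pics/scene_f1.png

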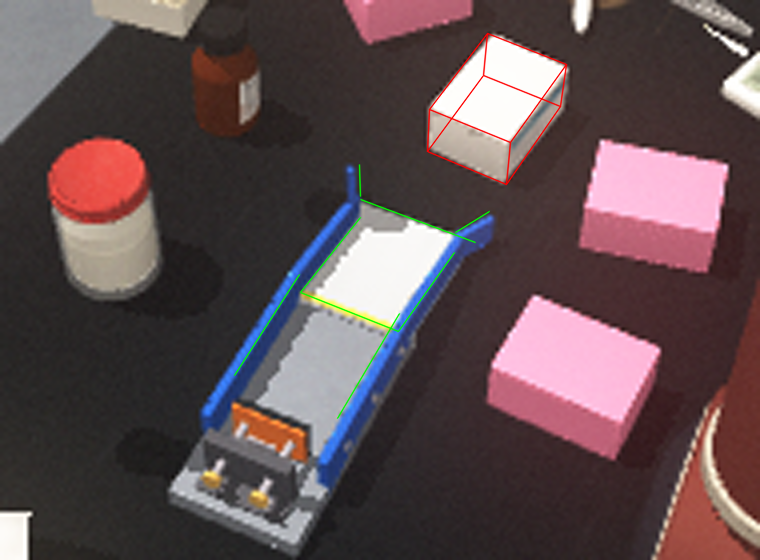

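View pics/top_r1.png

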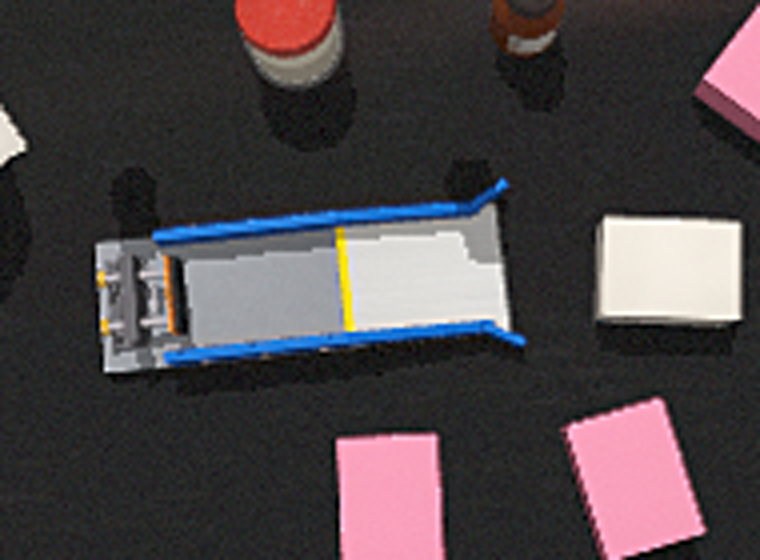

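```bash
cat > dockfit.py <<'E'
from h import *
def unproj(c,uv,z):
    m=camera_model(c); f=192/np.tan(np.radians(m["fovy"])/2)
    R=cv2.Rodrigues(m["rvec"])[0]; C=-R.T@m["tvec"]
    d=np.c_[(uv[:,0]-m["cx"])/f,(uv[:,1]-m["cy"])/f,np.ones(len(uv))]@R
    return C+d*((z-C[2])/d[:,2])[:,None],C
for c in("top","scene"):
    im=cv2.imread(f"pics/{c}0.png")[:,:,::-1].astype(int)
    b=(im[:,:,2]>90)&(im[:,:,2]-im[:,:,0]>60)
    v,u=np.nonzero(b); P,C=unproj(c,np.c_[u,v].astype(float),.0)
    print(c,"cam",C.round(3))
    # local guess frame, iterate on z by local x
    o=np.array([.5165,-.248]);a=np.pi/2+.07
    def loc(Q): 
        d=Q[:,:2]-o; return np.c_[d@[np.cos(a),np.sin(a)],d@[-np.sin(a),np.cos(a)]]
    z=np.full(len(P),.035)
    for _ in range(5):
        Q=C+(P-C)*((C[2]-z)/(C[2]))[:,None]
        L=loc(Q); z=np.clip(np.clip(L[:,0],0,.11)*np.tan(np.radians(12))+.02,.026,.0434)
    for s in(-1,1):
        k=(L[:,0]>.03)&(L[:,0]<.195)&(abs(L[:,1]*s-.04)<.015)
        l=L[k]; p=np.polyfit(l[:,0],l[:,1],1)
        print(s,k.sum(),"slope",p[0].round(4),"y at .03,.11,.19",np.polyval(p,[.03,.11,.19]).round(4),"y range",np.percentile(l[:,1]-p[0]*l[:,0],[3,97]).round(4))
E
python3 dockfit.py
```

```text
top cam [ 0.384 -0.187  1.081]
-1 230 slope 0.0169 y at .03,.11,.19 [-0.0414 -0.04   -0.0387] y range [-0.0467 -0.0356]
1 192 slope 0.0076 y at .03,.11,.19 [0.0408 0.0414 0.042 ] y range [0.0368 0.0444]
scene cam [0.161 0.453 0.942]
-1 267 slope 0.0204 y at .03,.11,.19 [-0.0377 -0.0361 -0.0345] y range [-0.0456 -0.0311]
1 200 slope 0.0328 y at .03,.11,.19 [0.0402 0.0428 0.0454] y range [0.0333 0.0461]
```

Request:
drive_tool --series '[[[0.03,0.02,-0.005],[0,0,7]],[[0.07,0.05,-0.01],[0,0,15]],[[0.11,0.08,-0.02],[0,0,23]],[[0.15,0.105,-0.03],[0,0,31]],[[0.19,0.13,-0.04],[0,0,39]],[[0.23,0.16,-0.05],[0,0,47]],[[0.27,0.19,-0.06],[0,0,55]],[[0.3,0.21,-0.07],[0,0,63]]]' --fingers -1

```text
time: 1.6
tool_pos: [0.4486, -0.3956, 0.1612]
tool_rot: [0.0, 0.783, 0.622, 0.0]
contact_force: [0.1, -1.7, -0.2]
gripper_width: 0.996
```

Request:
drive_tool --series '[[[0.03,0.02,0],[0,0,7]],[[0.06,0.041,-0.01],[0,0,13.2]],[[0.06,0.041,-0.02],[0,0,13.2]],[[0.06,0.041,-0.04],[0,0,13.2]],[[0.06,0.041,-0.06],[0,0,13.2]],[[0.06,0.041,-0.06],[0,0,13.2]]]'

```text
time: 2.2
tool_pos: [0.5043, -0.3552, 0.0975]
tool_rot: [-0.003, 0.709, 0.705, -0.0]
contact_force: [0.6, -0.2, 0.1]
gripper_width: 1.003
```

```bash
python3 - <<'E'
from h import *
s=state(); print(s["tool_pos"],s["tool_rot"],s["time"])
im=grab_frame("top"); cv2.imwrite("pics/top1.png",im[:,:,::-1])
crop("top",im,(300,205),(95,70),4,boxsegs((.509,-.3545,0),.0325,.045,.045,(0,0,255)),"pics/top1c.png")
im=grab_frame("scene")
crop("scene",im,(280,165),(95,70),4,[],"pics/scene1c.png")
E
```

```text
[ 0.50425088 -0.35517511  0.09746799] [-3.47124096e-03  7.08898906e-01  7.05301485e-01 -3.26641639e-04] 2.2
```

View pics/top1c.png

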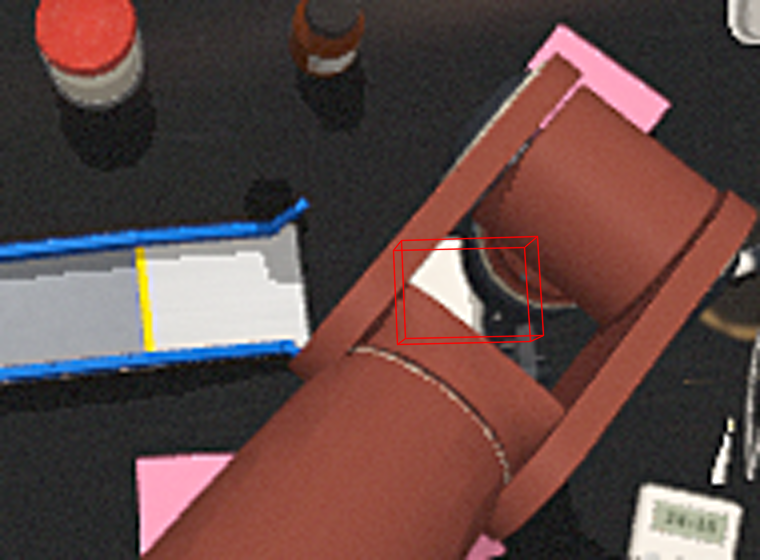

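View pics/scene1c.png

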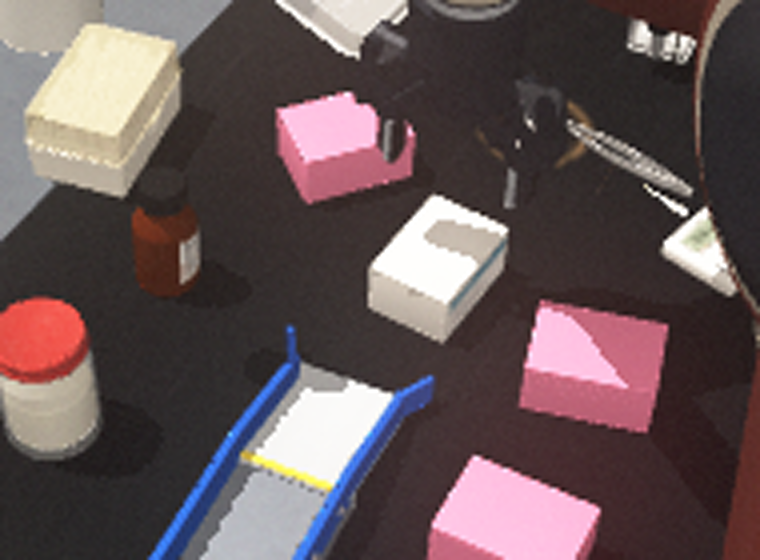

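Request:
drive_tool --series '[[[0,0,0],[0,0,0]],[[0,0,-0.01],[0,0,0]],[[0,0,-0.025],[0,0,0]],[[0,0,-0.035],[0,0,0]],[[0,0,-0.035],[0,0,0]]]'

```text
time: 2.8
tool_pos: [0.505, -0.3551, 0.0631]
tool_rot: [-0.003, 0.709, 0.706, -0.0]
contact_force: [0.8, 0.4, -0.5]
gripper_width: 1.0
```

Request:
drive_tool --series '[[[0.004,0,-0.01],[0,0,0]],[[0.004,0,-0.02],[0,0,0]],[[0.004,0,-0.035],[0,0,0]],[[0.004,0,-0.045],[0,0,0]],[[0.004,0,-0.051],[0,0,0]],[[0.004,0,-0.051],[0,0,0]]]'

```text
time: 3.4
tool_pos: [0.5098, -0.3558, 0.0136]
tool_rot: [-0.001, 0.709, 0.706, -0.0]
contact_force: [-0.6, 0.7, 0.2]
gripper_width: 1.002
```

Close gently on the carton.

Request:
drive_tool --series '[[[0,0,0],[0,0,0]],[[0,0,0],[0,0,0]],[[0,0,0],[0,0,0]],[[0,0,0],[0,0,0]],[[0,0,0],[0,0,0]]]' --fingers 0.8

```text
time: 3.9
tool_pos: [0.5113, -0.3573, 0.0166]
tool_rot: [0.001, 0.709, 0.706, -0.0]
contact_force: [0.6, -0.5, 4.3]
gripper_width: 0.75
```

Request:
drive_tool --series '[[[0.002,0.003,0],[0,0,1]],[[0.004,0.008,0],[0,0,2]],[[0.006,0.014,0],[0,0,3]],[[0.008,0.021,0],[0,0,4]],[[0.01,0.028,0],[0,0,4.8]],[[0.011,0.034,0],[0,0,4.8]],[[0.011,0.036,0],[0,0,4.8]],[[0.011,0.036,0],[0,0,4.8]]]'

```text
time: 4.7
tool_pos: [0.5226, -0.3214, 0.0166]
tool_rot: [0.002, 0.678, 0.735, -0.0]
contact_force: [0.5, -3.9, 5.3]
gripper_width: 0.75
```

Request:
drive_tool --series '[[[0,0,0],[0,0,0]],[[0,0,0],[0,0,0]],[[0,0,0],[0,0,0]],[[0,0,0],[0,0,0]]]' --fingers -1

```text
time: 5.1
tool_pos: [0.5212, -0.3199, 0.0146]
tool_rot: [-0.001, 0.678, 0.735, 0.0]
contact_force: [-0.2, 0.5, -0.4]
gripper_width: 0.999
```

Request:
drive_tool --series '[[[0,0,0.02],[0,0,0]],[[0,0,0.045],[0,0,0]],[[0,-0.02,0.08],[0,0,0]],[[0,-0.05,0.11],[0,0,0]],[[-0.02,-0.09,0.13],[0,0,0]],[[0,-0.13,0.13],[0,0,0]],[[0,-0.13,0.13],[0,0,0]]]'

```text
time: 5.8
tool_pos: [0.5219, -0.4547, 0.145]
tool_rot: [0.001, 0.68, 0.734, -0.0]
contact_force: [-0.1, 1.1, 0.0]
gripper_width: 0.994
```

```bash
python3 - <<'E'
from h import *
s=state(); print(s["tool_pos"],s["tool_rot"],s["time"],s["contact_force"])
im=grab_frame("top"); cv2.imwrite("pics/top2.png",im[:,:,::-1])
sg=boxsegs((.5218,-.3188,.08),.0325,.045,.045,(0,0,255))+docksegs((.516,-.247,np.pi/2+.08))
crop("top",im,(270,205),(95,70),4,sg,"pics/top2c.png")
im=grab_frame("scene"); cv2.imwrite("pics/scene2.png",im[:,:,::-1])
crop("scene",im,(280,175),(95,70),4,sg,"pics/scene2c.png")
E
```

```text
[ 0.52191861 -0.45474237  0.14500176] [ 9.17659573e-04  6.79635711e-01  7.33549185e-01 -2.25731067e-04] 5.8 [-0.05637121  1.08401959  0.04121799]
```

View pics/top2c.png

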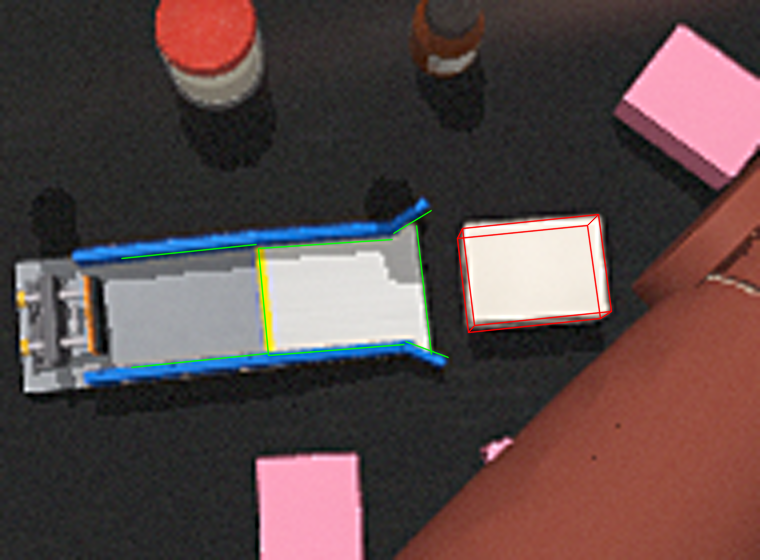

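View pics/scene2c.png

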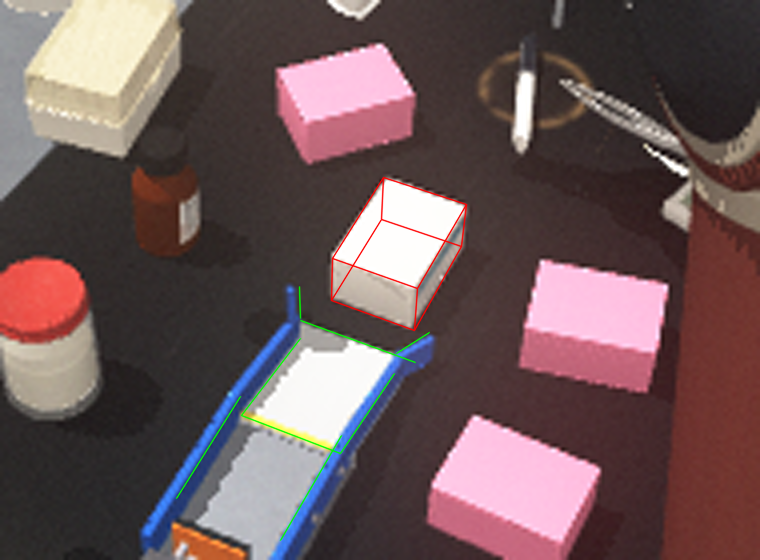

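Request:
drive_tool --series '[[[0.002,0.01,0],[4,0.3,0]],[[0.004,0.02,0],[8,0.6,0]],[[0.006,0.03,-0.02],[12,0.9,0]],[[0.007,0.042,-0.05],[15,1.2,0]],[[0.007,0.042,-0.08],[15,1.2,0]],[[0.007,0.042,-0.1],[15,1.2,0]],[[0.007,0.042,-0.115],[15,1.2,0]],[[0.007,0.042,-0.115],[15,1.2,0]]]' --fingers 0.53

```text
time: 6.7
tool_pos: [0.5275, -0.4067, 0.0279]
tool_rot: [-0.098, 0.672, 0.728, 0.089]
contact_force: [0.2, 0.6, -0.7]
gripper_width: 0.234
```

Request:
drive_tool --series '[[[0.001,0,-0.008],[0,0,0]],[[0.001,0.003,-0.015],[0,0,0]],[[0.0005,0.008,-0.015],[0,0,0]],[[0,0.013,-0.015],[0,0,0]],[[-0.0005,0.018,-0.015],[0,0,0]],[[-0.001,0.023,-0.015],[0,0,0]],[[-0.001,0.026,-0.015],[0,0,0]],[[-0.001,0.028,-0.015],[0,0,0]]]'

```text
time: 7.5
tool_pos: [0.5277, -0.3802, 0.0155]
tool_rot: [-0.096, 0.672, 0.728, 0.089]
contact_force: [0.4, 0.4, 0.5]
gripper_width: 0.237
```

```bash
python3 - <<'E'
from h import *
s=state(); print(s["tool_pos"],s["tool_rot"],s["time"],s["contact_force"])
im=grab_frame("scene"); cv2.imwrite("pics/scene3.png",im[:,:,::-1])
crop("scene",im,(300,165),(95,70),4,[],"pics/scene3c.png")
E
```

```text
[ 0.52767909 -0.38021468  0.01550214] [-0.09610089  0.67247266  0.72846489  0.08879215] 7.5 [0.36426943 0.4354847  0.45937352]
```

View pics/scene3c.png

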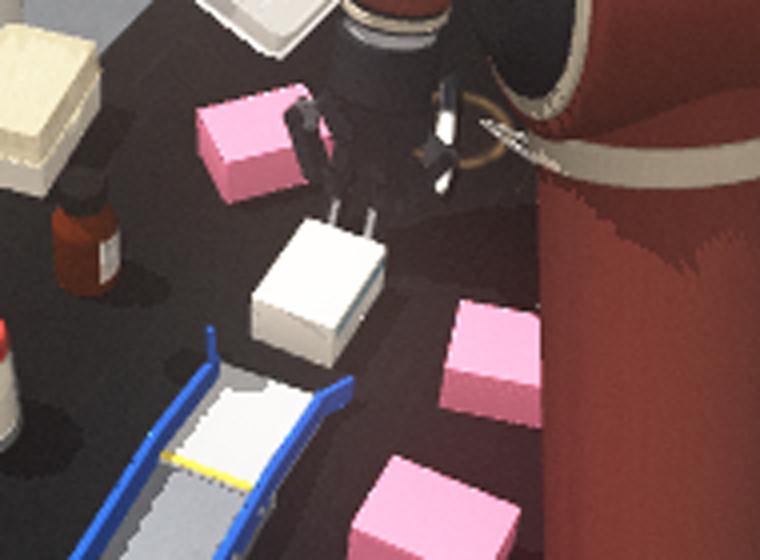

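Request:
drive_tool --series '[[[-0.0002,0.003,0],[0,0,0]],[[-0.0005,0.007,0],[0,0,0]],[[-0.001,0.012,0],[0,0,0]],[[-0.0014,0.017,0],[0,0,0]],[[-0.0018,0.022,0],[0,0,0]],[[-0.0022,0.027,0],[0,0,0]],[[-0.0026,0.032,0],[0,0,0]],[[-0.003,0.037,0],[0,0,0]]]'

```text
time: 8.35
tool_pos: [0.5246, -0.3432, 0.0154]
tool_rot: [-0.096, 0.673, 0.728, 0.089]
contact_force: [0.8, -3.2, -0.7]
gripper_width: 0.236
```

```bash
cat > look.py <<'E'
from h import *
import sys
n=sys.argv[1]
s=state(); print(s["tool_pos"].round(4),s["time"],s["contact_force"].round(2))
d=s["tool_pos"][:2]-[.516,-.247]; print("u,v",(d@[-.0799,.9968]).round(4),(d@[-.9968,-.0799]).round(4))
im=grab_frame("scene"); cv2.imwrite(f"pics/scene{n}.png",im[:,:,::-1])
crop("scene",im,(270,195),(95,70),4,[],f"pics/scene{n}c.png")
if len(sys.argv)>2:
    im=grab_frame("top"); cv2.imwrite(f"pics/top{n}.png",im[:,:,::-1])
    crop("top",im,(250,205),(95,70),4,[],f"pics/top{n}c.png")
E
python3 look.py 4
```

```text
[ 0.5246 -0.3432  0.0154] 8.35 [ 0.84 -3.2  -0.74]
u,v -0.0966 -0.0009
```

View pics/scene4c.png

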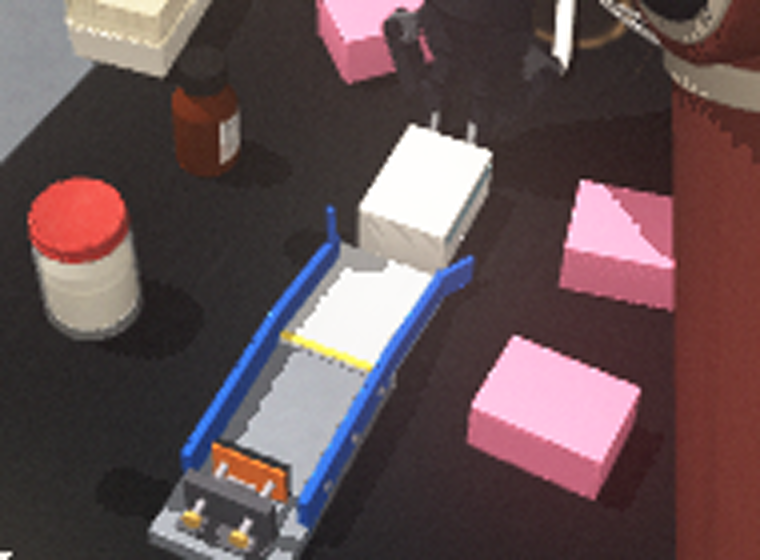

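Request:
drive_tool --series '[[[-0.0004,0.005,0],[0,0,0]],[[-0.0008,0.01,0],[0,0,0]],[[-0.0012,0.015,0],[0,0,0]],[[-0.0016,0.02,0],[0,0,0]],[[-0.002,0.025,0],[0,0,0]],[[-0.0024,0.03,0],[0,0,0]],[[-0.0028,0.035,0],[0,0,0]],[[-0.0032,0.04,0],[0,0,0]]]'

```text
time: 9.2
tool_pos: [0.5213, -0.303, 0.0152]
tool_rot: [-0.096, 0.672, 0.728, 0.089]
contact_force: [0.6, -2.2, -1.3]
gripper_width: 0.239
```

```bash
python3 look.py 5 t
```

```text
[ 0.5213 -0.303   0.0152] 9.2 [ 0.56 -2.15 -1.31]
u,v -0.0563 -0.0008
```

View pics/scene5c.png

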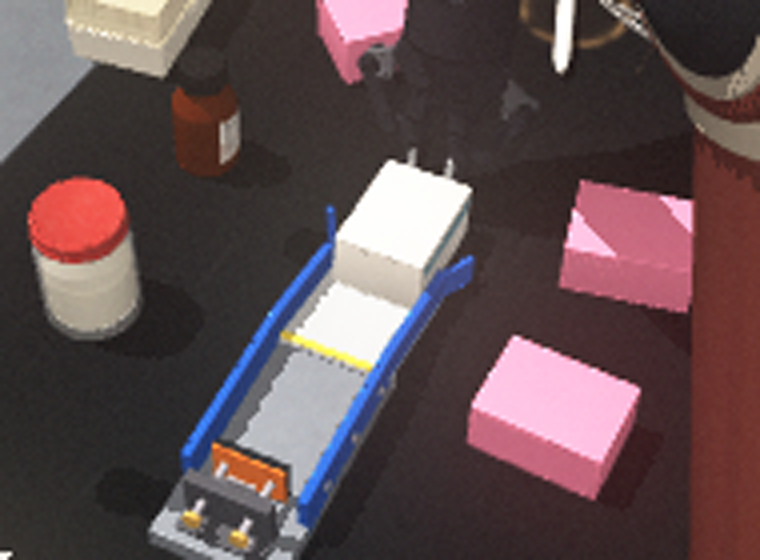

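View pics/top5c.png

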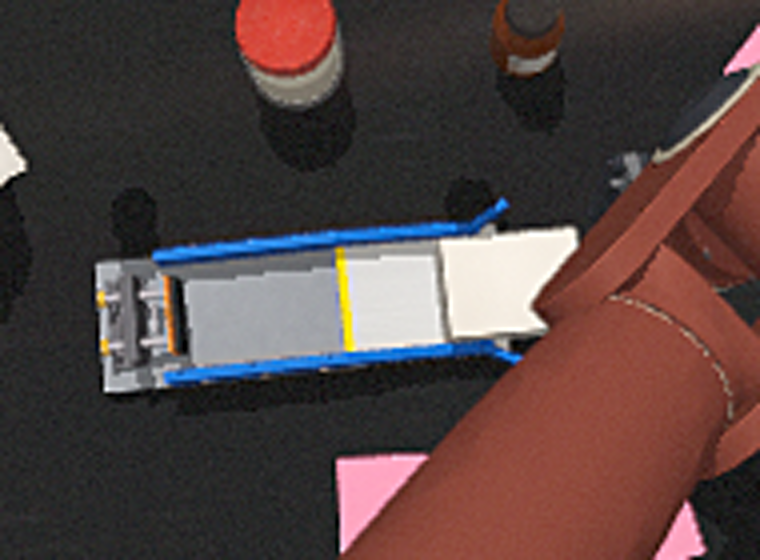

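The carton is entering the channel squarely and is centred. I'll carry on up the ramp.

Request:
drive_tool --series '[[[-0.0004,0.005,0],[0,0,0]],[[-0.0008,0.01,0],[0,0,0]],[[-0.0012,0.015,0],[0,0,0]],[[-0.0016,0.02,0],[0,0,0]],[[-0.002,0.025,0.0],[0,0,0]],[[-0.0024,0.03,0.0],[0,0,0]],[[-0.0028,0.035,0.001],[0,0,0]],[[-0.0032,0.04,0.002],[0,0,0]]]'

```text
time: 10.1
tool_pos: [0.518, -0.2629, 0.0172]
tool_rot: [-0.096, 0.673, 0.728, 0.089]
contact_force: [0.6, -2.2, -1.3]
gripper_width: 0.237
```

Request:
drive_tool --series '[[[-0.0004,0.005,0.001],[0,0,0]],[[-0.0008,0.01,0.002],[0,0,0]],[[-0.0012,0.015,0.003],[0,0,0]],[[-0.0016,0.02,0.004],[0,0,0]],[[-0.002,0.025,0.0055],[0,0,0]],[[-0.0024,0.03,0.007],[0,0,0]],[[-0.0028,0.035,0.0085],[0,0,0]],[[-0.0032,0.04,0.01],[0,0,0]]]'

```text
time: 10.9
tool_pos: [0.5151, -0.2233, 0.0276]
tool_rot: [-0.096, 0.673, 0.728, 0.089]
contact_force: [0.9, -1.2, -1.7]
gripper_width: 0.232
```

```bash
python3 look.py 6
```

```text
[ 0.5151 -0.2233  0.0276] 10.9 [ 0.85 -1.19 -1.66]
u,v 0.0237 -0.001
```

View pics/scene6c.png

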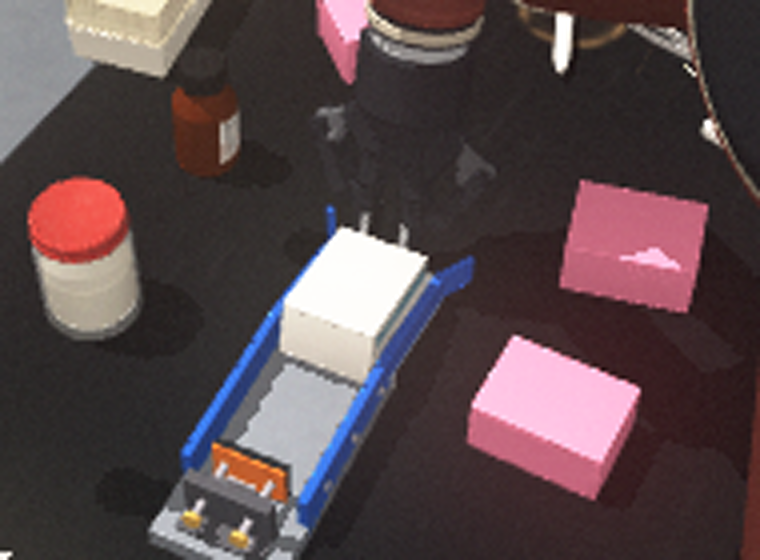

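Request:
drive_tool --series '[[[-0.0004,0.005,0.002],[0,0,0]],[[-0.0008,0.01,0.004],[0,0,0]],[[-0.0012,0.015,0.006],[0,0,0]],[[-0.0016,0.02,0.0075],[0,0,0]],[[-0.002,0.025,0.009],[0,0,0]],[[-0.0024,0.03,0.01],[0,0,0]],[[-0.0028,0.035,0.01],[0,0,0]],[[-0.0032,0.04,0.01],[0,0,0]]]'

```text
time: 11.75
tool_pos: [0.5123, -0.1837, 0.0379]
tool_rot: [-0.095, 0.673, 0.728, 0.089]
contact_force: [0.4, -4.0, 2.4]
gripper_width: 0.234
```

```bash
python3 look.py 7 t; python3 - <<'E'
from h import *
import cv2
im=cv2.imread("pics/top5.png")
cv2.imwrite("pics/pad.png",cv2.resize(im[190:235,170:250],None,fx=9,fy=9,interpolation=cv2.INTER_NEAREST))
E
```

```text
[ 0.5123 -0.1837  0.0379] 11.75 [ 0.39 -4.01  2.36]
u,v 0.0634 -0.0014
```

View pics/scene7c.png

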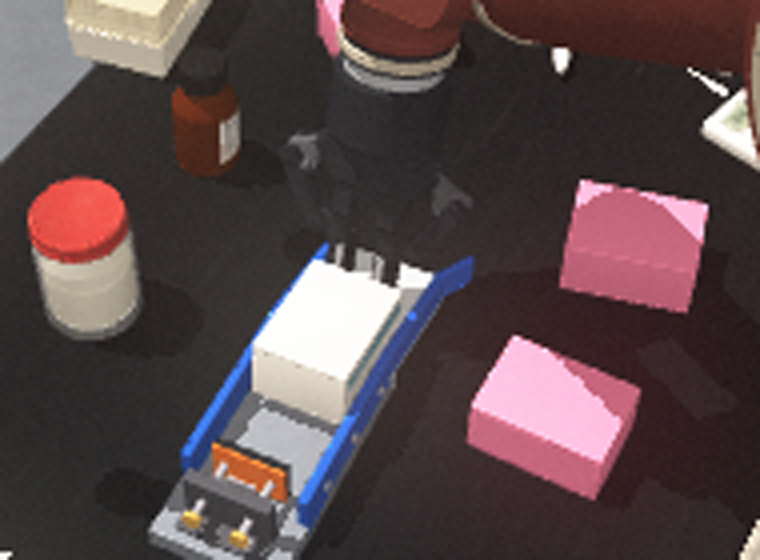

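View pics/pad.png

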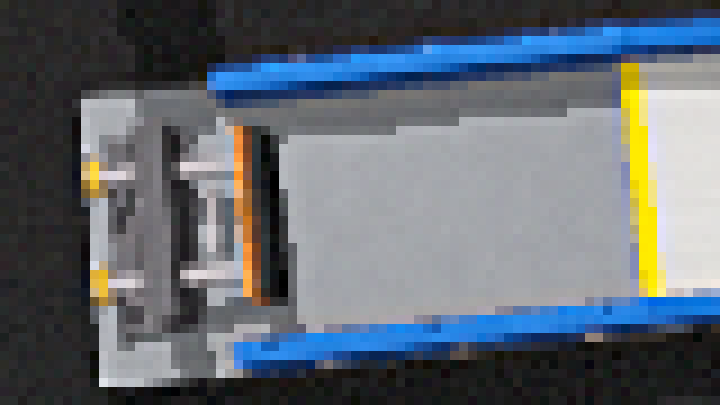

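```bash
python3 - <<'E'
from dockfit import unproj
import numpy as np
o=np.array([.516,-.247])
for nm,p,z in(("crestL",(637,180),.0234),("crestR",(652,180),.0234),("padR bottom",(288,215),.0164),("padR-if-top",(288,215),.0484),("orange/black top",(258,215),.0484)):
    uv=np.array([[p[0]/9-.5+170,p[1]/9-.5+190]])
    P,_=unproj("top",uv,z); d=P[0,:2]-o; print(nm,P[0].round(4),(d@[-.0799,.9968]).round(4),(d@[-.9968,-.0799]).round(4))
E
```

```text
top cam [ 0.384 -0.187  1.081]
-1 230 slope 0.0169 y at .03,.11,.19 [-0.0414 -0.04   -0.0387] y range [-0.0467 -0.0356]
1 192 slope 0.0076 y at .03,.11,.19 [0.0408 0.0414 0.042 ] y range [0.0368 0.0444]
scene cam [0.161 0.453 0.942]
-1 267 slope 0.0204 y at .03,.11,.19 [-0.0377 -0.0361 -0.0345] y range [-0.0456 -0.0311]
1 200 slope 0.0328 y at .03,.11,.19 [0.0402 0.0428 0.0454] y range [0.0333 0.0461]
crestL [ 0.5086 -0.1372  0.0234] 0.1101 -0.0014
crestR [ 0.5085 -0.1417  0.0234] 0.1056 -0.0009
padR bottom [ 0.5014 -0.0314  0.0164] 0.2161 -0.0027
padR-if-top [ 0.4979 -0.0361  0.0484] 0.2117 0.0012
orange/black top [ 0.4981 -0.0273  0.0484] 0.2205 0.0003
```

View pics/top7c.png

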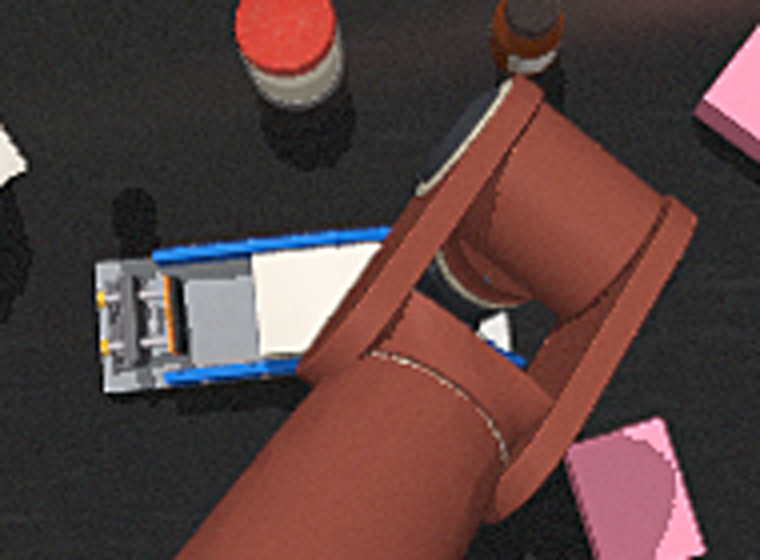

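Request:
drive_tool --series '[[[-0.0003,0.004,0],[0,0,0]],[[-0.0006,0.008,0],[0,0,0]],[[-0.0009,0.012,0],[0,0,0]],[[-0.0012,0.016,0],[0,0,0]],[[-0.0016,0.02,0],[0,0,0]],[[-0.0019,0.024,0],[0,0,0]],[[-0.0022,0.028,0],[0,0,0]],[[-0.0025,0.031,0],[0,0,0]]]'

```text
time: 12.65
tool_pos: [0.5093, -0.1521, 0.0373]
tool_rot: [-0.096, 0.672, 0.728, 0.089]
contact_force: [0.2, -1.2, -1.1]
gripper_width: 0.235
```

```bash
python3 look.py 8 t
```

```text
[ 0.5093 -0.1521  0.0373] 12.65 [ 0.17 -1.2  -1.12]
u,v 0.0951 -0.0009
```

View pics/scene8c.png

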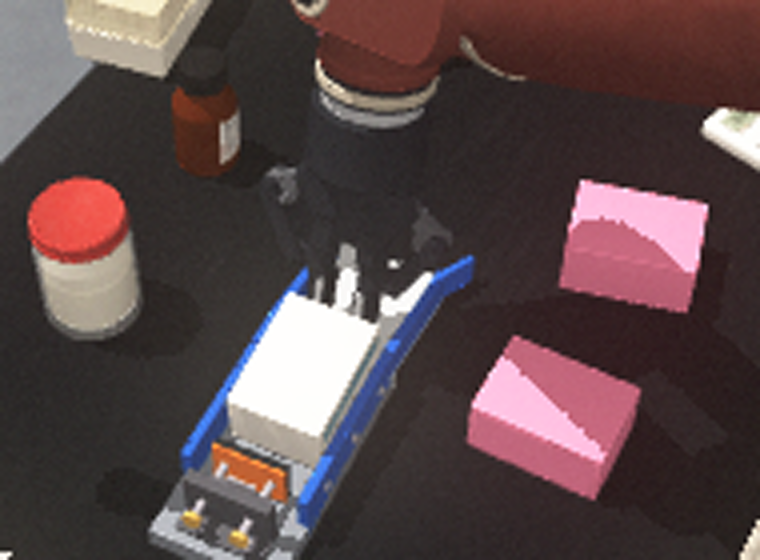

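View pics/top8c.png

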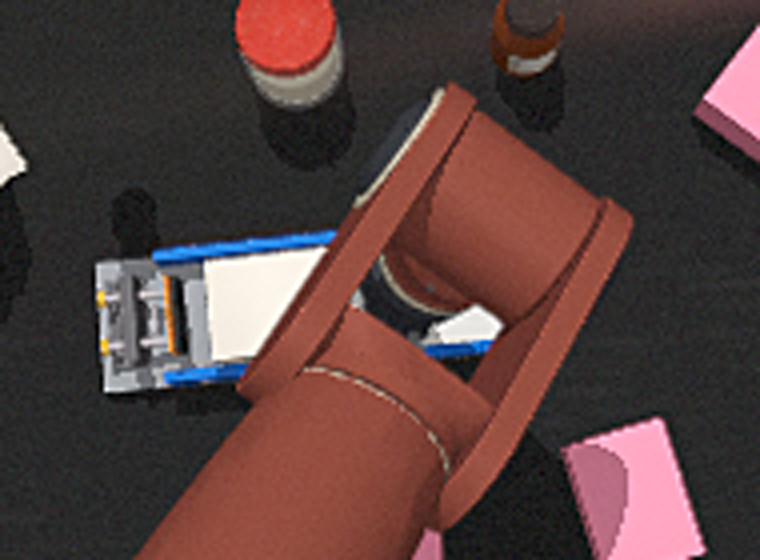

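Request:
drive_tool --series '[[[-0.0002,0.002,0],[0,0,0]],[[-0.0003,0.004,0],[0,0,0]],[[-0.0005,0.006,0],[0,0,0]],[[-0.0006,0.007,0],[0,0,0]],[[-0.0006,0.008,0],[0,0,0]]]'

```text
time: 13.25
tool_pos: [0.5087, -0.1445, 0.0373]
tool_rot: [-0.096, 0.673, 0.728, 0.089]
contact_force: [0.6, -1.2, -0.4]
gripper_width: 0.238
```

```bash
python3 look.py 9 t
```

```text
[ 0.5087 -0.1445  0.0373] 13.25 [ 0.56 -1.16 -0.39]
u,v 0.1028 -0.0009
```

View pics/scene9c.png

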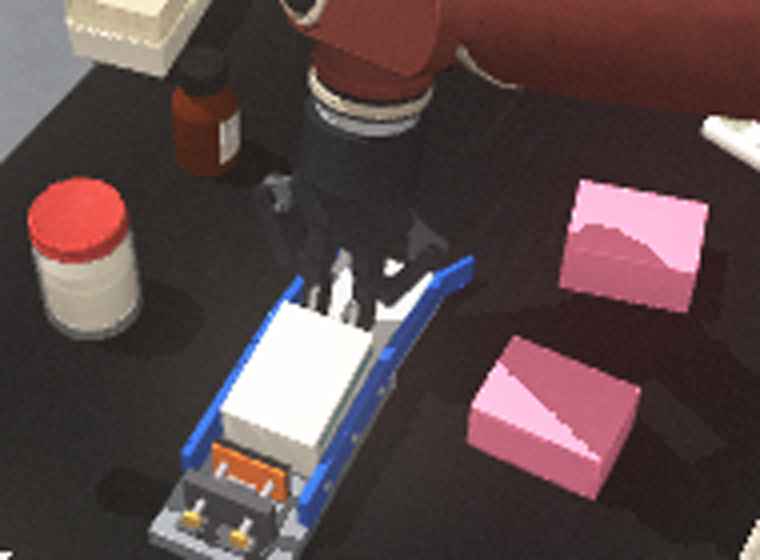

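View pics/top9c.png

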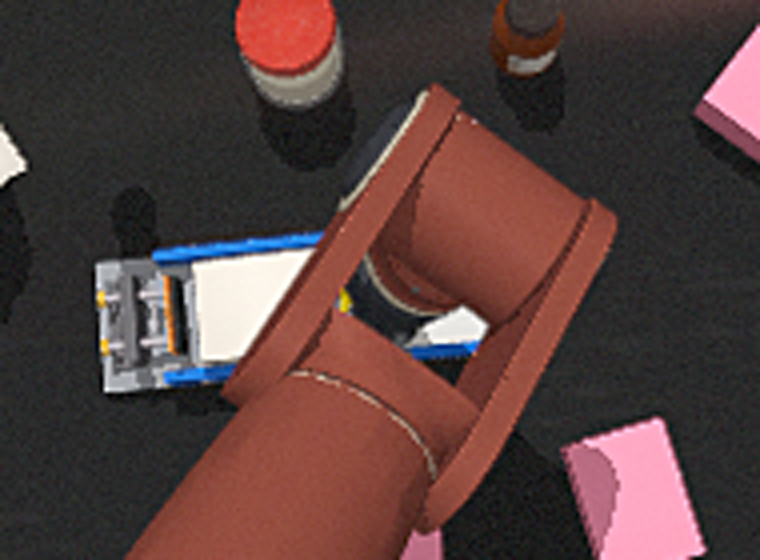

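Request:
drive_tool --series '[[[0,0.0005,0],[0,0,0]],[[-0.0001,0.001,0],[0,0,0]],[[-0.0001,0.0015,0],[0,0,0]],[[-0.0002,0.002,0],[0,0,0]]]'

```text
time: 13.75
tool_pos: [0.5086, -0.1426, 0.0373]
tool_rot: [-0.096, 0.673, 0.728, 0.089]
contact_force: [0.4, -0.9, -0.9]
gripper_width: 0.236
```

Request:
drive_tool --series '[[[0,0.0005,0],[0,0,0]],[[-0.0001,0.001,0],[0,0,0]],[[-0.0001,0.001,0],[0,0,0]]]'

```text
time: 14.05
tool_pos: [0.5084, -0.1415, 0.0373]
tool_rot: [-0.096, 0.673, 0.728, 0.089]
contact_force: [0.3, -1.8, -0.5]
gripper_width: 0.234
```

Request:
drive_tool --series '[[[0,0.0005,0],[0,0,0]],[[-0.0001,0.001,0],[0,0,0]],[[-0.0001,0.001,0],[0,0,0]]]'

```text
time: 14.35
tool_pos: [0.5083, -0.1405, 0.0373]
tool_rot: [-0.096, 0.673, 0.728, 0.089]
contact_force: [1.0, -0.6, -0.1]
gripper_width: 0.236
```

Request:
drive_tool --series '[[[0,0.0005,0],[0,0,0]],[[-0.0001,0.001,0],[0,0,0]],[[-0.0001,0.001,0],[0,0,0]]]'

```text
time: 14.65
tool_pos: [0.5082, -0.1395, 0.0373]
tool_rot: [-0.096, 0.673, 0.728, 0.089]
contact_force: [0.1, -1.6, -0.5]
gripper_width: 0.236
```

Request:
drive_tool --series '[[[0,0.0005,0],[0,0,0]],[[-0.0001,0.001,0],[0,0,0]],[[-0.0001,0.001,0],[0,0,0]]]'

```text
time: 14.95
tool_pos: [0.5081, -0.1384, 0.0373]
tool_rot: [-0.096, 0.673, 0.728, 0.089]
contact_force: [-0.1, -0.6, -0.4]
gripper_width: 0.232
```

```bash
python3 look.py 10 t; python3 - <<'E'
import cv2
im=cv2.imread("pics/top10.png")
a=cv2.resize(im[185:240,170:245],None,fx=10,fy=10,interpolation=cv2.INTER_NEAREST)
cv2.imwrite("pics/pad10.png",a)
E
```

```text
[ 0.5081 -0.1384  0.0373] 14.95 [-0.14 -0.65 -0.41]
u,v 0.1088 -0.0008
```

View pics/pad10.png

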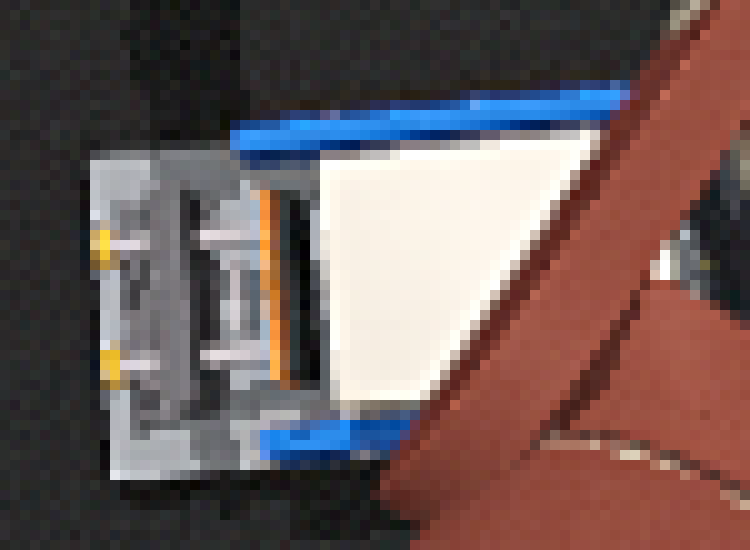

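View pics/scene10c.png

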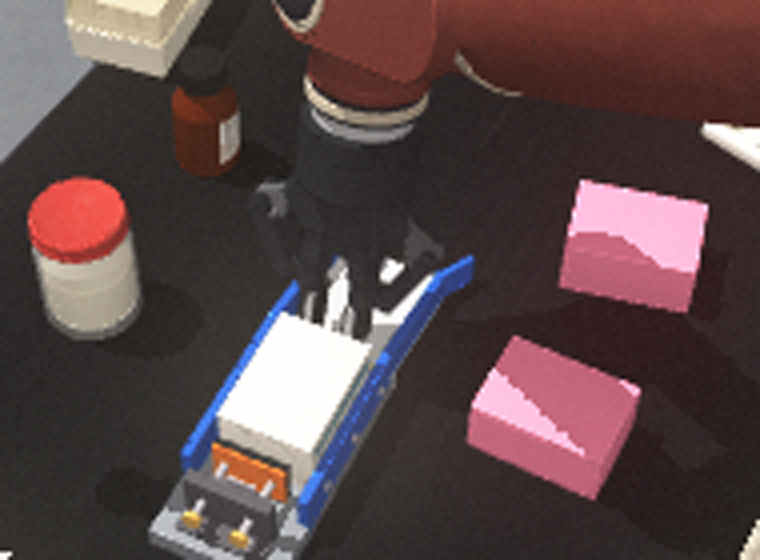

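Request:
drive_tool --series '[[[0,0.0005,0],[0,0,0]],[[-0.0001,0.001,0],[0,0,0]],[[-0.0001,0.001,0],[0,0,0]]]'

```text
time: 15.35
tool_pos: [0.508, -0.1375, 0.0373]
tool_rot: [-0.096, 0.673, 0.728, 0.089]
contact_force: [-0.6, -2.0, -0.2]
gripper_width: 0.235
```

Request:
drive_tool --series '[[[0,0.0005,0],[0,0,0]],[[-0.0001,0.001,0],[0,0,0]],[[-0.0001,0.001,0],[0,0,0]]]'

```text
time: 15.65
tool_pos: [0.5079, -0.1365, 0.0373]
tool_rot: [-0.096, 0.673, 0.728, 0.089]
contact_force: [0.2, -2.0, -1.4]
gripper_width: 0.235
```

Request:
drive_tool --series '[[[0,0.0005,0],[0,0,0]],[[-0.0001,0.001,0],[0,0,0]],[[-0.0001,0.001,0],[0,0,0]]]'

```text
time: 15.95
tool_pos: [0.5078, -0.1355, 0.0373]
tool_rot: [-0.096, 0.673, 0.728, 0.089]
contact_force: [1.4, -1.3, -0.5]
gripper_width: 0.236
```

Request:
drive_tool --series '[[[0,0.0003,0],[0,0,0]],[[0,0.0007,0],[0,0,0]],[[0,0.0007,0],[0,0,0]]]'

```text
time: 16.25
tool_pos: [0.5078, -0.1348, 0.0373]
tool_rot: [-0.096, 0.673, 0.728, 0.089]
contact_force: [0.7, -0.9, -1.6]
gripper_width: 0.233
```

Request:
drive_tool --series '[[[0,0.0005,0],[0,0,0]],[[-0.0001,0.001,0],[0,0,0]],[[-0.0001,0.001,0],[0,0,0]]]'

```text
time: 16.55
tool_pos: [0.5077, -0.1337, 0.0373]
tool_rot: [-0.096, 0.672, 0.728, 0.089]
contact_force: [0.4, -1.4, -0.7]
gripper_width: 0.236
```

Request:
drive_tool --series '[[[0,0.0005,0],[0,0,0]],[[-0.0001,0.001,0],[0,0,0]],[[-0.0001,0.001,0],[0,0,0]]]'

```text
time: 16.85
tool_pos: [0.5076, -0.1328, 0.0373]
tool_rot: [-0.096, 0.673, 0.728, 0.089]
contact_force: [-0.3, -1.0, -0.3]
gripper_width: 0.237
```

Request:
drive_tool --series '[[[0,0.0005,0],[0,0,0]],[[-0.0001,0.001,0],[0,0,0]],[[-0.0001,0.001,0],[0,0,0]]]'

```text
time: 17.15
tool_pos: [0.5075, -0.1317, 0.0373]
tool_rot: [-0.096, 0.673, 0.728, 0.089]
contact_force: [1.1, -1.6, -1.2]
gripper_width: 0.235
```

Request:
drive_tool --series '[[[0,0.0005,0],[0,0,0]],[[-0.0001,0.001,0],[0,0,0]],[[-0.0001,0.001,0],[0,0,0]]]'

```text
time: 17.45
tool_pos: [0.5074, -0.1307, 0.0373]
tool_rot: [-0.096, 0.673, 0.728, 0.089]
contact_force: [0.3, -1.5, -0.4]
gripper_width: 0.235
```

Request:
drive_tool --series '[[[0,0.0005,0],[0,0,0]],[[-0.0001,0.001,0],[0,0,0]],[[-0.0001,0.001,0],[0,0,0]]]'

```text
time: 17.75
tool_pos: [0.5073, -0.1298, 0.0373]
tool_rot: [-0.096, 0.673, 0.728, 0.089]
contact_force: [-0.6, -1.0, 0.1]
gripper_width: 0.237
```

Request:
drive_tool --series '[[[0,0.0005,0],[0,0,0]],[[-0.0001,0.001,0],[0,0,0]],[[-0.0001,0.001,0],[0,0,0]]]'

```text
time: 18.05
tool_pos: [0.5074, -0.1293, 0.0374]
tool_rot: [-0.096, 0.673, 0.728, 0.089]
contact_force: [0.4, -4.2, -1.4]
gripper_width: 0.235
```

```bash
python3 look.py 11 t; python3 - <<'E'
import cv2
im=cv2.imread("pics/top11.png")
a=cv2.resize(im[185:240,170:245],None,fx=10,fy=10,interpolation=cv2.INTER_NEAREST)
cv2.imwrite("pics/pad11.png",a)
E
```

```text
[ 0.5074 -0.1293  0.0374] 18.05 [ 0.36 -4.17 -1.35]
u,v 0.118 -0.0008
```

View pics/pad11.png

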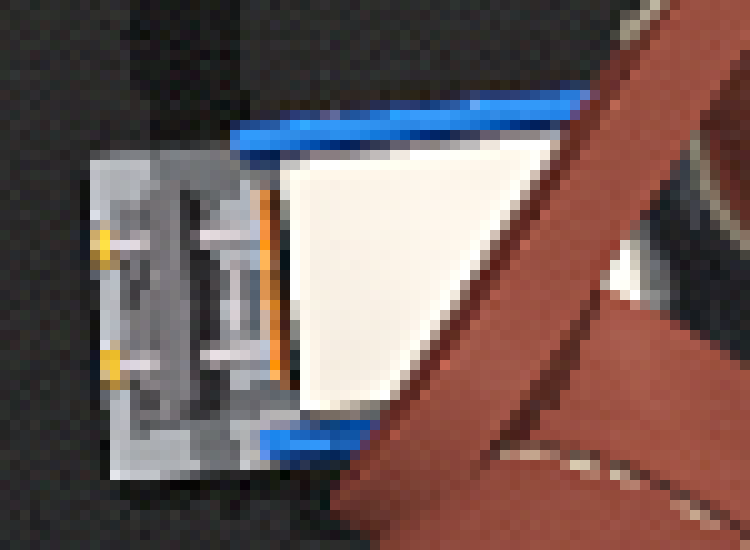

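View pics/scene11c.png

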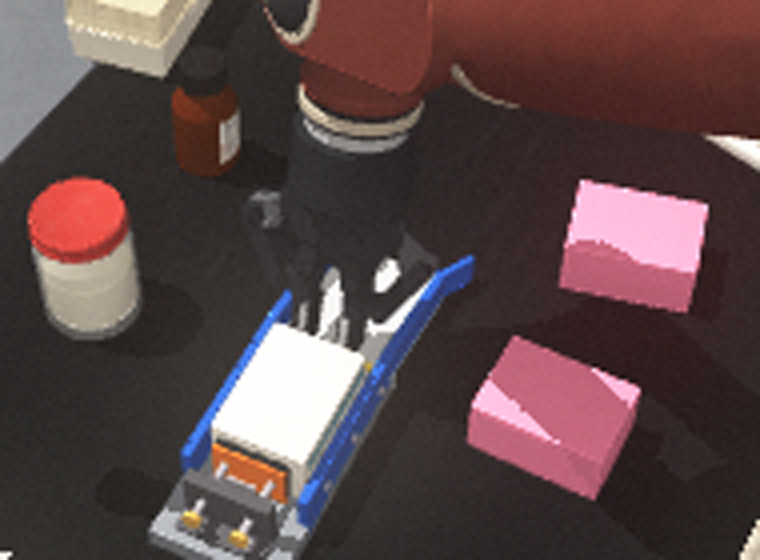

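Contact with the pad: force has risen to 4.2 N. From here I'll go in 0.5 mm steps.

Request:
drive_tool --series '[[[0,0.0003,0],[0,0,0]],[[0,0.0006,0],[0,0,0]],[[0,0.0006,0],[0,0,0]]]'

```text
time: 18.45
tool_pos: [0.5075, -0.129, 0.0375]
tool_rot: [-0.095, 0.673, 0.729, 0.088]
contact_force: [0.3, -5.9, -0.2]
gripper_width: 0.234
```

Request:
drive_tool --series '[[[0,0.0004,0],[0,0,0]],[[0,0.0008,0],[0,0,0]],[[0,0.0008,0],[0,0,0]]]'

```text
time: 18.75
tool_pos: [0.5075, -0.1287, 0.0376]
tool_rot: [-0.095, 0.673, 0.729, 0.088]
contact_force: [0.2, -6.9, -1.6]
gripper_width: 0.235
```

Request:
drive_tool --series '[[[0,0.0004,0],[0,0,0]],[[0,0.0008,0],[0,0,0]],[[0,0.0012,0],[0,0,0]],[[0,0.0012,0],[0,0,0]]]'

```text
time: 19.15
tool_pos: [0.5076, -0.1283, 0.0377]
tool_rot: [-0.094, 0.673, 0.729, 0.088]
contact_force: [-0.4, -9.6, -0.6]
gripper_width: 0.234
```

Request:
drive_tool --series '[[[0,0.0004,0],[0,0,0]],[[0,0.0007,0],[0,0,0]],[[0,0.0007,0],[0,0,0]]]'

```text
time: 19.45
tool_pos: [0.5077, -0.128, 0.0378]
tool_rot: [-0.094, 0.673, 0.729, 0.087]
contact_force: [-1.1, -10.7, -1.7]
gripper_width: 0.233
```

Request:
drive_tool --series '[[[0,0.0003,0],[0,0,0]],[[0,0.0003,0],[0,0,0]],[[0,0.0003,0],[0,0,0]],[[0,0.0003,0],[0,0,0]],[[0,0.0003,0],[0,0,0]],[[0,0.0003,0],[0,0,0]],[[0,0.0003,0],[0,0,0]],[[0,0.0003,0],[0,0,0]]]'

```text
time: 20.25
tool_pos: [0.5077, -0.1279, 0.0378]
tool_rot: [-0.094, 0.673, 0.729, 0.087]
contact_force: [-0.5, -10.4, -0.2]
gripper_width: 0.233
```

```bash
python3 look.py 12
```

```text
[ 0.5077 -0.1279  0.0378] 20.25 [ -0.47 -10.45  -0.16]
u,v 0.1194 -0.0012
```

Request:
drive_tool --series '[[[0,0.0004,0],[0,0,0]],[[0,0.0004,0],[0,0,0]],[[0,0.0004,0],[0,0,0]],[[0,0.0004,0],[0,0,0]],[[0,0.0004,0],[0,0,0]],[[0,0.0004,0],[0,0,0]],[[0,0.0004,0],[0,0,0]],[[0,0.0004,0],[0,0,0]]]'

```text
time: 21.1
tool_pos: [0.5077, -0.1277, 0.0378]
tool_rot: [-0.094, 0.673, 0.729, 0.087]
contact_force: [-0.4, -11.7, -1.1]
gripper_width: 0.235
```

Request:
drive_tool --series '[[[0,-0.001,0],[0,0,0]],[[0.0002,-0.003,0],[0,0,0]],[[0.0005,-0.006,0],[0,0,0]],[[0.0008,-0.01,0.001],[0,0,0]],[[0.0012,-0.015,0.004],[0,0,0]],[[0.002,-0.025,0.02],[0,0,0]],[[0.003,-0.04,0.05],[0,0,0]],[[0.005,-0.06,0.09],[0,0,0]]]'

```text
time: 21.9
tool_pos: [0.5106, -0.1836, 0.1263]
tool_rot: [-0.099, 0.672, 0.728, 0.089]
contact_force: [-0.1, -1.0, -0.5]
gripper_width: 0.233
```

Request:
drive_tool --series '[[[0.005,-0.04,0.03],[0,0,0]],[[0.01,-0.08,0.05],[0,0,0]],[[0.01,-0.12,0.06],[0,0,0]],[[0.01,-0.16,0.06],[0,0,0]],[[0.01,-0.2,0.06],[0,0,0]],[[0.01,-0.22,0.06],[0,0,0]]]'

```text
time: 22.5
tool_pos: [0.5218, -0.4077, 0.1874]
tool_rot: [-0.096, 0.673, 0.728, 0.089]
contact_force: [0.4, 0.3, -0.4]
gripper_width: 0.235
```

```bash
python3 look.py 13 t; python3 - <<'E'
from h import *
im={c:cv2.imread(f"pics/{c}13.png")[:,:,::-1] for c in("top","scene")}
u=.129+.045
o=np.array([.516,-.247])+np.array([-.0799,.9968])*u
W=lambda s:[(a+[0,0,.0164],b+[0,0,.0164],c) for a,b,c in s]
sg=W(boxsegs((o[0],o[1],.08),.0325,.045,.045,(0,0,255)))
crop("scene",im["scene"],(255,215),(70,55),5,sg,"pics/s13f.png")
crop("top",im["top"],(235,210),(70,55),5,sg,"pics/t13f.png")
for n in("amber_center","red_jar_center","kit_center"):print(n,[(np.round(d["location"],4),round(d["confidence"],2)) for d in place_of("top",n)][:4])
E
```

```text
[ 0.5218 -0.4077  0.1874] 22.5 [ 0.44  0.26 -0.4 ]
u,v -0.1606 0.0071
amber_center [(array([ 0.6878, -0.2691,  0.0445]), 0.67), (array([ 0.4997, -0.0732,  0.0152]), 0.4)]
red_jar_center [(array([ 0.6793, -0.1055,  0.0513]), 0.79)]
kit_center [(array([ 0.3587, -0.1692,  0.0175]), 0.85), (array([ 0.4978, -0.0723,  0.0383]), 0.79), (array([ 0.3712, -0.3222,  0.0261]), 0.66), (array([ 0.6873, -0.2656,  0.0476]), 0.61)]
```

View pics/s13f.png

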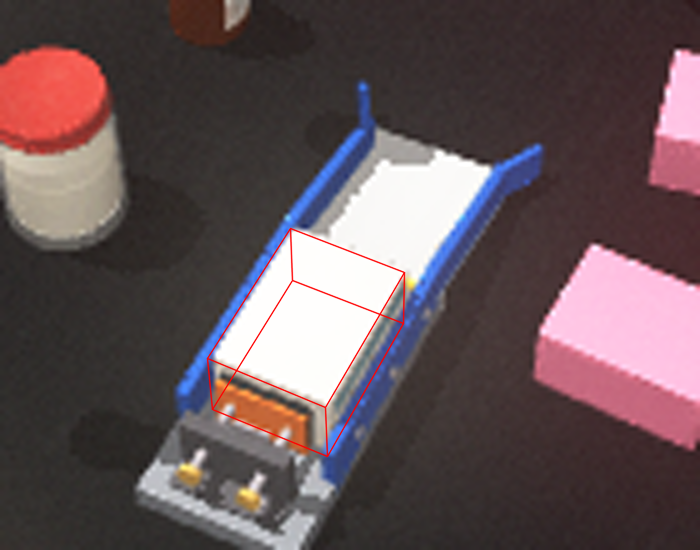

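View pics/t13f.png

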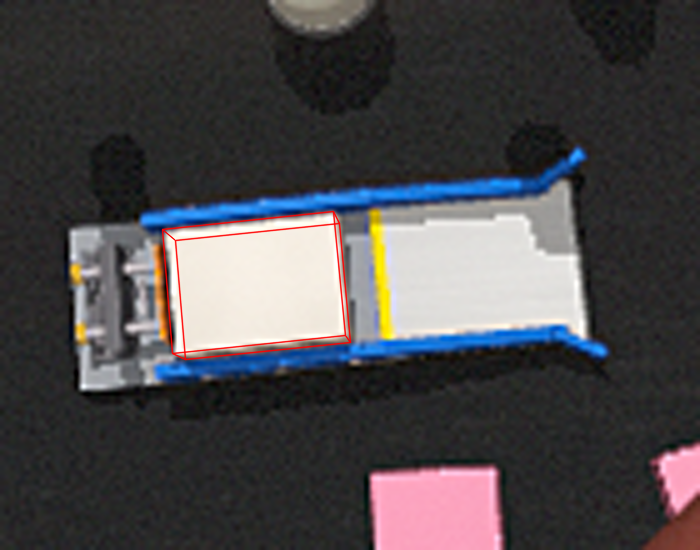

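View pics/scene13c.png

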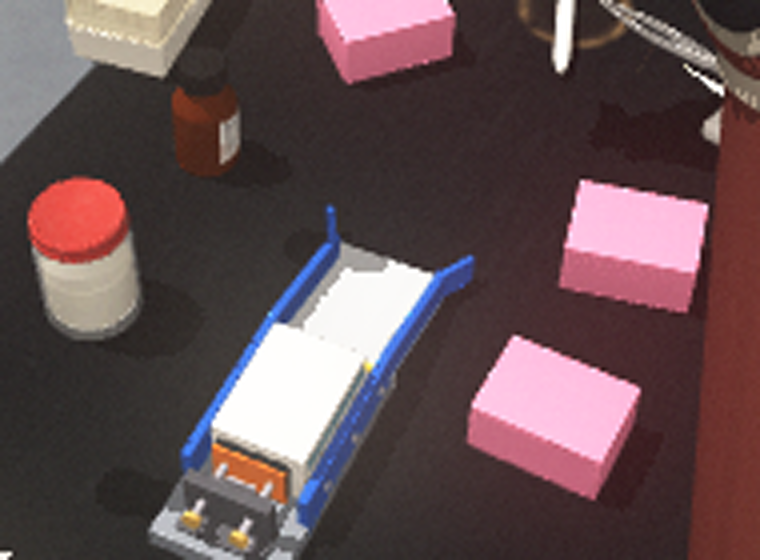

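The carton sits flat on the bed against the pad, with bed visible between its rear face and the yellow stripe. The flat model outline matches in both views. The bottle and jar are at the same pixels as before.

```bash
python3 -c "
from plant import *
print(job_done())"
```

```text
the job is handed in; nothing more can be done
None
```

The white kit carton is docked: it sits flat behind the lip against the end stop, and I handed the job in at about 22.6 s of the 59 s.

- **Squaring up:** I gripped the carton across its width and slid it on the bench until it was centred and in line with the dock. I then let go and went round behind it.
- **Pushing:** I pushed it up the ramp with two tilted fingertips low on its rear face, without lifting it. The readings I took on the way up were about 4 N or less, and once on the bed it slid with about 1 to 2 N until it met the pad.
- **Pressing home:** I felt for the pad in steps of 1 mm or less. The push then read about 10.4 to 11.7 N at the wrist for more than 1.5 s. Readings come only at the end of each move, and the highest was 11.7 N. That includes roughly 1 N of sliding friction, so the stop itself took about 10 N.

**Last checks:**
- With the arm backed well away, the outline of a flat carton matched both camera views to within a few millimetres, with its rear face about 18 mm past the lip.
- The bottle and jar stand at the same places in the picture as before.
- One check disagreed: the network put the bottle about 6 mm from its first reading, beyond its stated accuracy of about 4 mm. The bottle's position in the image had not changed and the arm stayed well clear of it, so I take that as network error.

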